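Raise the track barrier and send the tube rack through

ROBOT

A 6-joint arm with a two-finger parallel gripper is mounted at the origin on the work surface. World frame = base frame: x ahead of the robot, y to its left, z up, the work surface at z = 0. Lengths are in m, angles in rad, forces in N, time in s.
With the tool pointing down it reaches from about 0.375 to 0.9 m from the base axis. Payload 3.1 kg.
Tool frame: the origin (TCP) lies midway between the tips of the shut fingers; the grasp point (between the pads) lies 19 mm behind it; z points along the fingers, y is the line along which they close (so a half turn about z gives the same grasp; the last joint's range is limited). The gripper opens to 87 mm and grips with 3 to 60 N. Pads are 19 mm wide; open, the fingers measure 117 mm over their backs; the gripper's body (75 mm by 190 mm) begins 51 mm behind the grasp point.
Start: joints at [-0.178, 0.527, 1.433, -0, 1.181, -0.178], TCP at [0.625, 0, 0.223] pointing down, gripper open.
Joint ranges: [-3.08, 3.08], [-0.75, 2.2], [0.22, 2.44], [-1.43, 4.57], [0, 2.65], [-2.85, 2.85]. Speed limits (rad/s): [2.79, 2.79, 3.14, 3.14, 3.14, 3.14].

INTERFACE

Orientations are given as a unit quaternion [x, y, z, w].
In Python, from rig import get_obs, cams, job gives the robot as it stands.
- The arm moves only by the tool servo_tool, never from a script. Its argument "moves" is text: rows parted by semicolons, each of 5 numbers parted by spaces: the shift along the tool's x, y, z in m, then the turn about the tool's z in degrees, then the finger opening in m, from 0 to 0.087. In form: dx dy dz spin claw; .... A call has 1 to 10 rows; each row is the pose to reach, as a shift and turn from the pose commanded when the call began, along the tool's axes at that moment; what a row does not reach only later rows make up. A row lasts 1/12 s, in which the tool goes at most 41.7 mm and 7.16 degrees, less where a joint would pass 70% of its speed; a pose out of reach is approached as far as the arm can. A call with a gripper value outside its range is refused whole. The fingers move at their own pace and stop on an object; "grip_force" is the grip in N (left out, the last holds). Time passes only in rows, so rows that repeat a pose let the fingers close. It gives the time, the measured TCP pose, the force, the opening and the grip force at its end, in the units of the state.
- get_obs(): the state, without advancing time (a new reading comes with each control period).
- cams.camera(name): name is "scene" or "side" or "wrist"; returns the picture (420x560x3 uint8, blue, green, red); there is no depth.
- cams.camera_model(name): a dict with "fx", "fy", "cx", "cy" (pixels), "dist" ([k1, k2, p1, p2, k3] as OpenCV has them; the pictures are not rectified), "R" (3x3) and "t" (3): a world point X has camera coordinates R X + t. Camera axes: x right, y down, z forward; pixel columns grow to the right and rows downward; lengths in m; the calibration is good to about 2 mm. A picture is of the moment at which its call begins: read the wrist's pose just before it. camera_model takes no time and is no camera call; for the wrist camera it gives the pose at the moment of the call.
- job.hand_in(): hands the job in; it is judged then, once.
The state is a dict: "time": time; "q": joint angles; "joint_velocities": joint speeds; "joint_torque": joint torques, N m; "position": TCP position; "tool_rot": TCP orientation; "ft_force": force on the tool from outside, world axes, zero at the start; "moment": the same for the moment, N m; "grip_width": finger opening in m; "grip_force": force on a finger pad.
Only numpy, scipy, OpenCV 4.12 (cv2) and the standard library are available. Lean on these libraries where they do the work, as an engineer would, in place of code of your own. Each camera call takes 0.05 s, during which the arm holds its last target. There are 200 camera calls.

TASK

Push the counterweighted barrier arm over the sample track up past its balance point so that it stays raised by itself, then push the tube rack along the track, under the raised arm, until it stands against the end stop. Only push with the fingers: do not lift or tip the rack, leave the other things on the bench where they are, and finish with the robot clear of everything.

Things in the scene. Friction and masses are not known exactly. Their poses are not given: they have to be found in the camera images.
- track: Fixed track, base plate 160 x 440 x 8 mm. Origin: middle of its underside on the work surface; z up, y along the track, x across it towards the hinge post. Guide rails along y: inner faces at x = -40 and +40 mm, tops at z = 26 mm. The rack waits at the open +y end; the end stop is at the -y end; the barrier arm crosses at y = 0 and the rack passes under it.
- end_stop (a point): On the end stop's face, at x = 0, y = -190, z = 30 mm of the track. The aluminium stop is 100 mm wide, its top 48 mm above the work surface. Behind it is a grey reader box to y = -266 mm, 75 mm high.
- barrier (a joint): Barrier arm angle, rad: 0 = lowered, level across the track; grows as the free end rises; 1.66 = fully raised (just past upright, leaning away from the track) on a stop. Balance point about 0.93 rad: below it the arm falls back, above it it swings up to its stop by itself. Pushing it straight up at 130 mm from the hinge takes 1.2 to 2.2 N at the start, less further up.
- barrier_hinge (a point): Hinge centre, at x = 100, y = 0, z = 85 mm of the track; its axis runs along the track's y. It sits between two dark steel cheeks, 100 mm high, x = 85 to 115 mm, y = -24 to 24 mm.
- barrier_tip (a point): Centre of the arm's free end, on its axis, 172 mm from the hinge. The arm is a straight white round bar, 16 mm in diameter; lowered, it points to the track's -x and its underside is 77 mm above the work surface. A fixed rest pin, 12 mm across and 76 mm high, stands under it at x = -64 mm, y = 0 of the track.
- counterweight (a point): Centre of the dark round counterweight (40 mm across, 30 mm wide along the hinge axis), 50 mm above the hinge when the arm is lowered; as the arm rises it swings down on the side away from the track.
- rack: Loose white tube rack with purple top, 70 mm (its x) by 100 mm (its y, along the track), solid block 52 mm high; capped tubes stand in it up to 90 mm above its underside, so that it cannot pass under the lowered arm. Origin: centre of its underside, which lies on the base plate, 8 mm above the work surface. 0.25 to 0.5 kg, slides freely between the rails. Against the end stop its origin is at y = -140 mm of the track.
- pill_bottle: Bystander: closed blue plastic bottle, 48 mm across, 95 mm tall; origin at the centre of its underside
- specimen_cup: Bystander: clear lidded cup, 56 mm across, 60 mm tall; origin at the centre of its underside
- bracelet: Bystander: dark wooden ring lying flat, 68 mm across, 10 mm high; origin at the centre of its underside
- mug: Bystander: white mug, 76 mm across, 85 mm tall; origin at the centre of its underside
- marker: Bystander: black marker pen, 14 x 130 x 12 mm, lying along its y axis; origin at the centre of its underside
- phone: Bystander: black phone lying flat, 74 x 150 x 9 mm; origin at the centre of its underside
- tray: Bystander: grey open tray with dividers, 140 x 100 x 35 mm; origin at the centre of its underside
Mind the look-alikes: they are no part of the job. Leave any green look-alike of the rack alone.

How it is judged:
By the outcome, as a careful person would: the job done as asked, in the order asked, and still so for the second after the job is handed in, with the robot touching nothing.
It also fails if it takes over 61 s, if anything falls off the work surface, if the arm or the gripper's body presses on something with over 40 N, if the wrist force passes 120 N, or if a joint passes its speed limit or range.

## Working session

There is one attempt and no reset: what is moved stays moved. The work goes in short steps, Python scripts to look and compute and a tool call to move; the robot and the scene stay as the last step left them, time stands still between calls to the robot, and variables do not carry over. Pictures are saved under pics/ and viewed, at most 10 in all, crops included, and the job is handed in when it is done.

Besides the shell and the picture viewer there is one more tool, called after "Request:" by a JSON object that holds its "op" and its "data", one argument or row to a line. servo_tool: Moves the arm, as the interface text tells. Its arguments: {"type":"object","properties":{"moves":{"type":"string"},"grip_force":{"type":"number"}},"required":["moves"]}

```bash
mkdir -p pics; python3 - <<'E'
from rig import get_obs,cams
import cv2
for n in("scene","side"):
    cv2.imwrite(f"pics/{n}0.png",cams.camera(n)); m=cams.camera_model(n); print(n,m)
o=get_obs();print(o)
E
```

```text
scene {'fx': 391.0732932771063, 'fy': 391.0732932771063, 'cx': 279.18539414617936, 'cy': 200.80497966682339, 'dist': array([-0.04366221,  0.        ,  0.        ,  0.        ,  0.        ]), 'R': array([[-0.58859029,  0.80831823,  0.01353163],
       [ 0.42710332,  0.32512674, -0.84372706],
       [-0.68639946, -0.49083015, -0.53660185]]), 't': array([ 0.31439004, -0.11981613,  1.39809532])}
side {'fx': 434.1211963110488, 'fy': 434.1211963110488, 'cx': 282.28723946161256, 'cy': 218.83414964715263, 'dist': array([-0.13556032,  0.        ,  0.        ,  0.        ,  0.        ]), 'R': array([[ 0.8929436 , -0.45009499, -0.00813765],
       [-0.32641297, -0.63491046, -0.70024515],
       [ 0.31001015,  0.62793567, -0.71385608]]), 't': array([-0.48532   ,  0.26398084,  1.09306379])}
{'time': 0.1, 'q': array([-1.78490955e-01,  5.28377931e-01,  1.43380247e+00, -2.37968611e-05,
        1.18136522e+00, -1.78498278e-01]), 'joint_velocities': array([-0.0019698 , -0.00216754, -0.00308761, -0.00113212, -0.00092608,
       -0.00025271]), 'joint_torque': array([-3.02360622e-04, -4.40987206e+01, -1.77151054e+01,  6.34850166e-02,
        5.34114777e-02, -3.85449334e-05]), 'position': array([6.24333942e-01, 1.48447843e-04, 2.21657566e-01]), 'tool_rot': array([ 7.07100653e-01,  7.07112235e-01, -5.65952377e-04, -7.95825100e-04]), 'ft_force': array([-0.1560533 ,  0.26180342,  0.0162391 ]), 'moment': array([-0.01126538,  0.0257023 ,  0.01909903]), 'grip_force': 0.0, 'grip_width': 0.08677927393196978}
```

View pics/scene0.png

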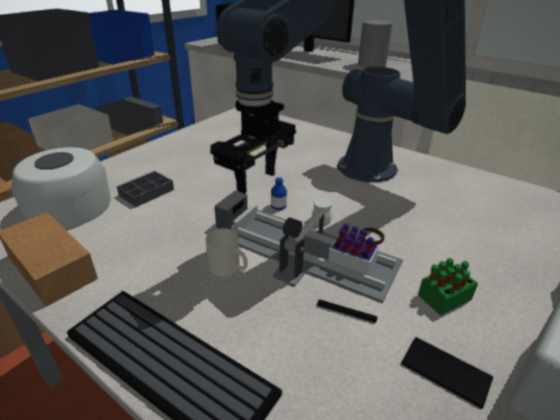

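View pics/side0.png

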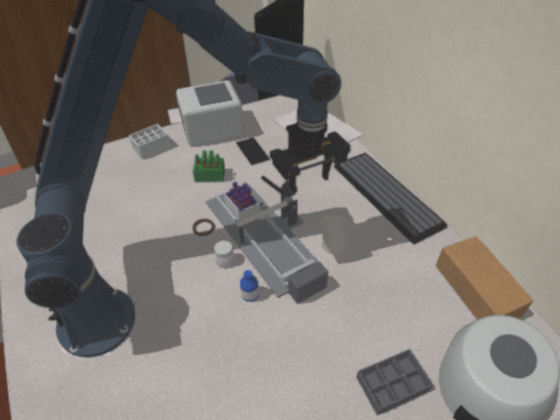

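The scene view shows the track from about (230,215) to (400,275), with the post at about (292,245) and the rack at about (353,250). In the side view the rack is at (240,197), the reader box at (305,280) and the post at (288,205). I'll enlarge both.

```bash
python3 - <<'E'
import cv2
for n,(x,y,w,h) in dict(scene=(205,165,200,150),side=(190,165,160,140)).items():
    c=cv2.imread(f"pics/{n}0.png")[y:y+h,x:x+w]
    s=4
    c=cv2.resize(c,None,fx=s,fy=s,interpolation=cv2.INTER_CUBIC)
    c=cv2.convertScaleAbs(c,alpha=1.4,beta=10)
    for k in range(0,w,20): cv2.putText(c,str(x+k),(k*s,10),0,.35,(0,255,255)); cv2.line(c,(k*s,12),(k*s,18),(0,255,255))
    for k in range(20,h,20): cv2.putText(c,str(y+k),(0,k*s+4),0,.35,(0,255,255))
    cv2.imwrite(f"pics/{n}0c.png",c)
E
```

```text
(no output)
```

View pics/scene0c.png

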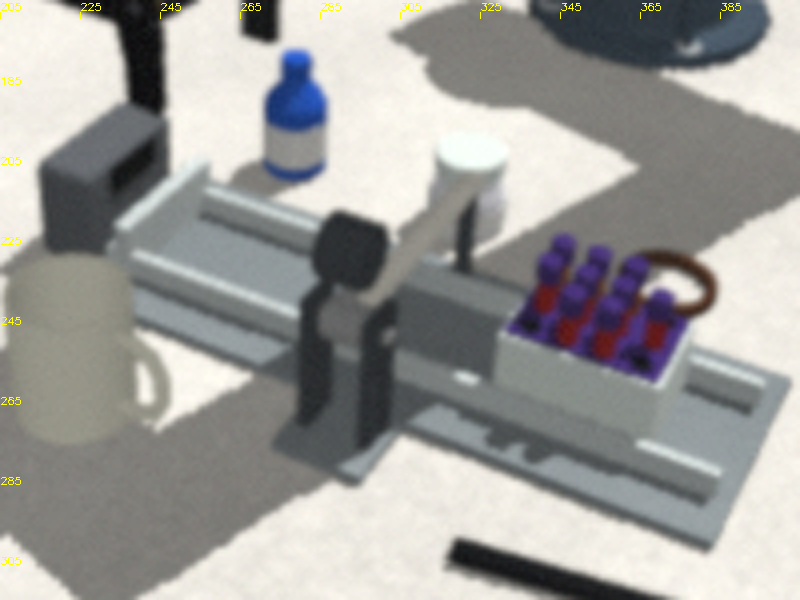

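View pics/side0c.png

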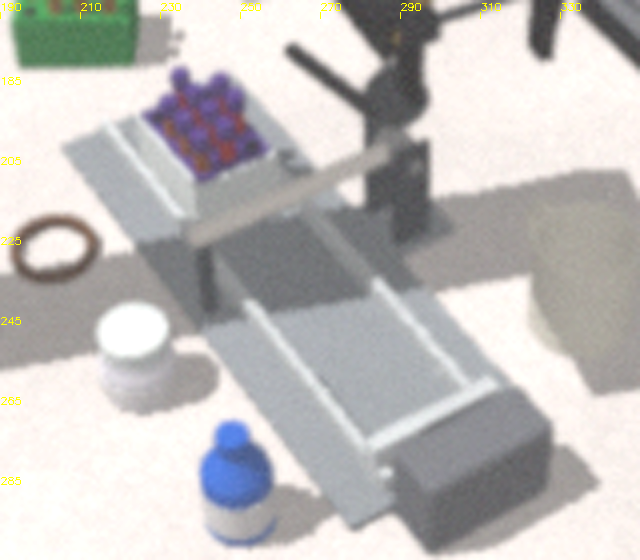

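The crops show the plate corners, rest pin, arm tip, counterweight, end stop top and rack top corners clearly, so I'll fit planar poses to them.

```bash
cat > fit.py <<'E'
import numpy as np,cv2
from rig import cams
from scipy.optimize import least_squares
O=dict(scene=(205,165),side=(190,165))
def proj(n,P):
    m=cams.camera_model(n);K=np.array([[m['fx'],0,m['cx']],[0,m['fy'],m['cy']],[0,0,1]])
    return cv2.projectPoints(np.array(P,float).reshape(-1,1,3),cv2.Rodrigues(m['R'])[0],m['t'],K,m['dist'])[0][:,0]
def W(p,P):
    c,s=np.cos(p[2]),np.sin(p[2]);P=np.array(P,float)/1000
    return P@np.array([[c,s,0],[-s,c,0],[0,0,1]])+[p[0],p[1],0]
def fit(obs,x0):
    def r(p): return np.concatenate([(proj(n,W(p,[P]))[0]-(np.array(u)/4+O[n])) for n,P,u in obs])
    s=least_squares(r,x0,loss='soft_l1');print(s.x.round(4),np.degrees(s.x[2]).round(2));R=r(s.x).reshape(-1,2)
    for o,e in zip(obs,R):print(o[:2],e.round(1))
    return s.x
E
python3 - <<'E'
from fit import *
t=[('scene',(80,220,0),(710,550)),('scene',(-80,220,8),(790,378)),('side',(-80,220,8),(62,148)),('side',(-80,-220,4),(355,525)),
('side',(-64,0,8),(208,310)),('side',(-72,0,85),(192,232)),('scene',(-72,0,85),(480,178)),('scene',(100,0,135),(350,250)),('side',(100,0,135),(398,97)),
('side',(-50,-190,48),(365,440)),('side',(50,-190,48),(492,377))]
best=None
for y in (-1.57,0,1.57,3.1):
    print('--');fit(t,[.65,0,y])
E
```

```text
--
[0.5137 0.0801 0.1036] 5.94
('scene', (80, 220, 0)) [-0.2 -0.1]
('scene', (-80, 220, 8)) [ 0.1 -1. ]
('side', (-80, 220, 8)) [-0.2 -1.9]
('side', (-80, -220, 4)) [-0.7  0.5]
('side', (-64, 0, 8)) [ 0.6 -1.6]
('side', (-72, 0, 85)) [0.1 0.8]
('scene', (-72, 0, 85)) [-1.8 -0.6]
('scene', (100, 0, 135)) [-0.4 -0.5]
('side', (100, 0, 135)) [-0.1 -1.1]
('side', (-50, -190, 48)) [ 0.1 -1. ]
('side', (50, -190, 48)) [-0.6 -1.3]
--
[0.5137 0.0801 0.1036] 5.94
('scene', (80, 220, 0)) [-0.2 -0.1]
('scene', (-80, 220, 8)) [ 0.1 -1. ]
('side', (-80, 220, 8)) [-0.2 -1.9]
('side', (-80, -220, 4)) [-0.7  0.5]
('side', (-64, 0, 8)) [ 0.6 -1.6]
('side', (-72, 0, 85)) [0.1 0.8]
('scene', (-72, 0, 85)) [-1.8 -0.6]
('scene', (100, 0, 135)) [-0.4 -0.5]
('side', (100, 0, 135)) [-0.1 -1.1]
('side', (-50, -190, 48)) [ 0.1 -1. ]
('side', (50, -190, 48)) [-0.6 -1.3]
--
[0.5137 0.0801 0.1036] 5.94
('scene', (80, 220, 0)) [-0.2 -0.1]
('scene', (-80, 220, 8)) [ 0.1 -1. ]
('side', (-80, 220, 8)) [-0.2 -1.9]
('side', (-80, -220, 4)) [-0.7  0.5]
('side', (-64, 0, 8)) [ 0.6 -1.6]
('side', (-72, 0, 85)) [0.1 0.8]

[... 1534 characters left out ...]

                                    ^^^^^^^
    f = np.atleast_1d(self.fun(x, *self.args, **self.kwargs))
                      ~~~~~~~~^^^^^^^^^^^^^^^^^^^^^^^^^^^^^^
    return np.atleast_1d(self.fun(x))
                         ~~~~~~~~^^^
    return self.f(x, *self.args, **self.kwargs)
           ~~~~~~^^^^^^^^^^^^^^^^^^^^^^^^^^^^^^
  File "fit.py", line 12, in r
    def r(p): return np.concatenate([(proj(n,W(p,[P]))[0]-(np.array(u)/4+O[n])) for n,P,u in obs])
                                      ~~~~^^^^^^^^^^^^
  File "fit.py", line 6, in proj
    m=cams.camera_model(n);K=np.array([[m['fx'],0,m['cx']],[0,m['fy'],m['cy']],[0,0,1]])
ValueError: time passes only in moves, steps and waits
```

The fit is good: residuals are about 1 px and the track lies at (0.514, 0.080) with yaw 5.9°. Since the tool stays pointing down, I'll raise the barrier by pushing the counterweight towards +x. Next I'll fit the rack and check where the wrist camera sits.

```bash
sed -i 's#(np.array(u)/4+O\[n\])#((np.array(u)+.5)/4-.5+O[n])#; s#m=cams.camera_model(n)#m=M[n]#; s#^O=#M={n:cams.camera_model(n) for n in ("scene","side")}\nO=#' fit.py
python3 - <<'E'
from fit import *
from rig import get_obs
from scipy.spatial.transform import Rotation as Ro
t=[('scene',(80,220,0),(710,550)),('scene',(-80,220,8),(790,378)),('side',(-80,220,8),(62,148)),('side',(-80,-220,4),(355,525)),
('side',(-64,0,8),(208,310)),('side',(-72,0,85),(192,232)),('scene',(-72,0,85),(480,178)),('scene',(100,0,135),(350,250)),('side',(100,0,135),(398,97)),
('side',(-50,-190,48),(365,440)),('side',(50,-190,48),(492,377))]
p=fit(t,[.5,.1,.1])
r=[('scene',(35,-50,60),(503,332)),('scene',(35,50,60),(660,385)),('scene',(-35,50,60),(692,318)),
('side',(-35,-50,60),(200,180)),('side',(35,-50,60),(270,148)),('side',(-35,50,60),(143,115))]
q=fit(r,[.5,.2,.1])
c,s=np.cos(p[2]),np.sin(p[2]);d=q[:2]-p[:2];print('rack in track',c*d[0]+s*d[1],-s*d[0]+c*d[1])
o=get_obs();m=cams.camera_model('wrist');Rt=Ro.from_quat(o['tool_rot'])
print('wristcam in tool',Rt.inv().apply(-m['R'].T@m['t']-o['position']).round(3))
for P in [(40,0,0),(185,0,0)]: print(P,W(p,[P]).round(4))
E
```

```text
[0.5129 0.0797 0.1025] 5.87
('scene', (80, 220, 0)) [0.1 0.1]
('scene', (-80, 220, 8)) [ 0.4 -0.8]
('side', (-80, 220, 8)) [ 0.1 -1.4]
('side', (-80, -220, 4)) [-0.7  1.1]
('side', (-64, 0, 8)) [ 0.7 -1.1]
('side', (-72, 0, 85)) [0.2 1.4]
('scene', (-72, 0, 85)) [-1.4 -0.4]
('scene', (100, 0, 135)) [ 0.  -0.4]
('side', (100, 0, 135)) [ 0.1 -0.6]
('side', (-50, -190, 48)) [ 0.2 -0.4]
('side', (50, -190, 48)) [-0.5 -0.7]
[0.5013 0.195  0.1383] 7.92
('scene', (35, -50, 60)) [-1.4  0. ]
('scene', (35, 50, 60)) [0.4 0.4]
('scene', (-35, 50, 60)) [1.1 0.1]
('side', (-35, -50, 60)) [0.1 1.8]
('side', (35, -50, 60)) [2.5 0.5]
('side', (-35, 50, 60)) [-2.1 -0.4]
rack in track 0.00025463485361943913 0.11578441058709565
wristcam in tool [ 0.073  0.001 -0.162]
(40, 0, 0) [[0.5527 0.0838 0.    ]]
(185, 0, 0) [[0.6969 0.0987 0.    ]]
```

Request:
{"op": "servo_tool", "data": {
  "moves": "0.01 -0.01 0 7 0; 0.025 -0.02 0 14 0; 0.04 -0.035 0 21 0; 0.055 -0.048 0 28 0; 0.07 -0.06 0 35 0; 0.084 -0.072 0 42 0; 0.084 -0.072 0 49 0; 0.084 -0.072 0 56 0; 0.084 -0.072 0 63 0; 0.084 -0.072 0 70 0",
  "grip_force": 10
}}

```text
time: 0.93
position: [0.5525, 0.0843, 0.2222]
tool_rot: [0.985, 0.171, -0.0, -0.0]
ft_force: [-0.1, -0.2, 1.3]
grip_width: 0.0284
grip_force: 0.0
```

Request:
{"op": "servo_tool", "data": {
  "moves": "0 0 0 7 0; 0 0 0 14.1 0; 0 0 0 14.1 0; 0 0 0 14.1 0"
}}

```text
time: 1.27
position: [0.5527, 0.0841, 0.2222]
tool_rot: [0.999, 0.053, -0.0, -0.0]
ft_force: [-1.1, 0.3, 0.4]
grip_width: 0.0037
grip_force: 0.0
```

Request:
{"op": "servo_tool", "data": {
  "moves": "0 0 0.02 0 0; 0 0 0.04 0 0; 0 0 0.06 0 0; 0 0 0.08 0 0; 0 0 0.095 0 0; 0 0 0.104 0 0; 0 0 0.104 0 0; 0 0 0.104 0 0"
}}

```text
time: 1.93
position: [0.553, 0.084, 0.1184]
tool_rot: [0.999, 0.052, -0.0, -0.0]
ft_force: [0.9, 0.2, 0.3]
grip_width: 0.0004
grip_force: 0.0
```

```bash
cat > look.py <<'E'
import sys,cv2,numpy as np
from rig import cams
f=lambda n,x,y,w,h:cv2.convertScaleAbs(cv2.resize(cams.camera(n)[y:y+h,x:x+w],(400*w//h*h//h if 0 else 400,400),interpolation=2),alpha=1.4,beta=10)
cv2.imwrite(sys.argv[1],np.hstack([f('scene',205,120,200,200),f('side',170,130,190,190)]))
E
python3 look.py pics/a.png
```

```text
(no output)
```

View pics/a.png

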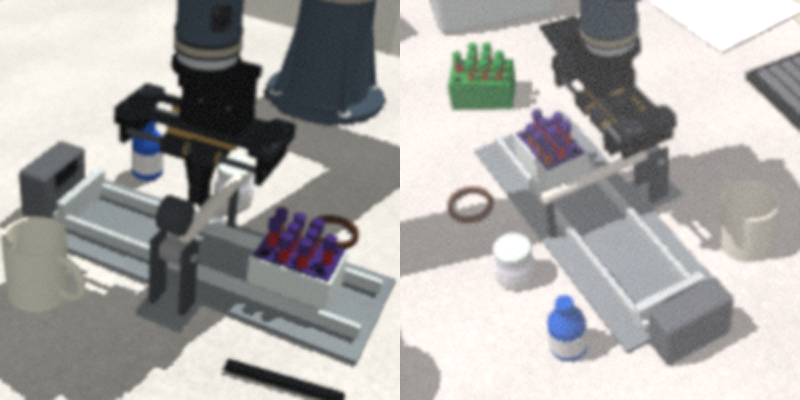

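The closed fingertips (205,195 in the left half) are just on the track side of the counterweight (175,215), above the bar. I'll push along +x.

Request:
{"op": "servo_tool", "data": {
  "moves": "0.01 0 0 0 0; 0.02 0 0 0 0; 0.03 0 0 0 0; 0.038 0 0 0 0; 0.046 0 0 0 0; 0.054 0 0 0 0; 0.062 0 0 0 0; 0.07 0 0 0 0; 0.07 0 0 0 0"
}}

```text
time: 2.78
position: [0.6241, 0.0913, 0.1185]
tool_rot: [0.999, 0.052, 0.001, 0.0]
ft_force: [0.1, 0.5, 0.4]
grip_width: 0.0001
grip_force: 0.0
```

Request:
{"op": "servo_tool", "data": {
  "moves": "0.01 0 0 0 0; 0.02 0 0 0 0; 0.03 0 0 0 0; 0.04 0 0 0 0; 0.05 0 0 0 0; 0.06 0 0 0 0; 0.075 0 0 0 0; 0.09 0 0 0 0; 0.09 0 0 0 0; 0.09 0 0 0 0"
}}

```text
time: 3.62
position: [0.7134, 0.1004, 0.1192]
tool_rot: [0.999, 0.052, 0.002, 0.0]
ft_force: [-0.9, -0.7, 0.3]
grip_width: 0.0009
grip_force: 0.0
```

```bash
python3 look.py pics/b.png
```

```text
(no output)
```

View pics/b.png

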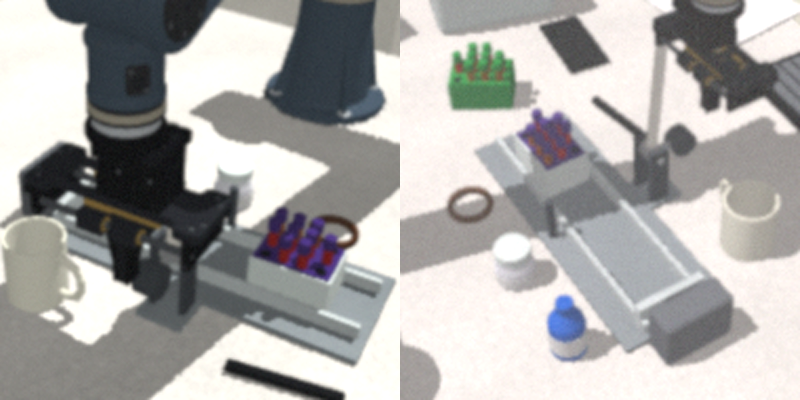

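The barrier arm stands upright (side half, 655,90), with the counterweight swung down to (680,135) and the gripper clear. I'll rise over it and move behind the rack while turning half a turn, so the wrist camera stays away from the barrier.

Request:
{"op": "servo_tool", "data": {
  "moves": "0.01 0 -0.036 0 0; 0.01 0 -0.072 0 0; 0.01 0 -0.108 0 0; 0.01 0 -0.144 0 0; 0.01 0 -0.182 0 0; 0 -0.02 -0.2 0 0; -0.02 -0.04 -0.2 0 0; -0.04 -0.06 -0.2 0 0; -0.06 -0.08 -0.2 0 0; -0.08 -0.1 -0.2 0 0"
}}

```text
time: 4.55
position: [0.6201, 0.1922, 0.3187]
tool_rot: [0.999, 0.051, -0.0, -0.0]
ft_force: [0.8, 0.8, -0.3]
grip_width: 0.0004
grip_force: 0.0
```

Request:
{"op": "servo_tool", "data": {
  "moves": "-0.02 -0.02 0 -7 0; -0.04 -0.04 0 -14 0; -0.06 -0.06 0 -21 0; -0.08 -0.08 0 -28 0; -0.1 -0.1 0 -35 0; -0.12 -0.106 0 -42 0; -0.12 -0.106 0 -49 0; -0.12 -0.106 0 -56 0; -0.12 -0.106 0 -63 0; -0.12 -0.106 0 -70 0"
}}

```text
time: 5.38
position: [0.4908, 0.2847, 0.3187]
tool_rot: [0.786, 0.618, 0.0, -0.0]
ft_force: [0.9, 1.5, -0.7]
grip_width: 0.001
grip_force: 0.0
```

Request:
{"op": "servo_tool", "data": {
  "moves": "0 0 0 -7 0; 0 0 0 -14 0; 0 0 0 -21 0; 0 0 0 -28 0; 0 0 0 -35 0; 0 0 0 -42 0; 0 0 0 -49 0; 0 0 0 -56 0; 0 0 0 -63 0; 0 0 0 -70 0"
}}

```text
time: 6.22
position: [0.491, 0.2845, 0.3186]
tool_rot: [0.29, 0.957, -0.0, -0.0]
ft_force: [-0.2, -0.1, -0.4]
grip_width: 0.0004
grip_force: 0.0
```

Request:
{"op": "servo_tool", "data": {
  "moves": "0 0 0 -7 0; 0 0 0 -14 0; 0 0 0 -21 0; 0 0 0 -28 0; 0 0 0 -35 0; 0 0 0 -40 0; 0 0 0 -40 0; 0 0 0 -40 0"
}}

```text
time: 6.88
position: [0.4913, 0.2846, 0.3186]
tool_rot: [-0.05, 0.999, -0.0, -0.0]
ft_force: [0.2, -0.8, 0.2]
grip_width: 0.0005
grip_force: 0.0
```

```bash
python3 look.py pics/c.png; python3 -c "
from rig import get_obs;o=get_obs();print(o['q'],o['position'],o['tool_rot'])"
```

```text
[ 3.28231207e-01  3.51952324e-01  1.45358667e+00  3.29093371e-05
  1.33607394e+00 -1.34371123e+00] [0.49158598 0.28467985 0.31861718] [-5.05476768e-02  9.98721649e-01  1.26108088e-05 -1.41391853e-05]
```

View pics/c.png

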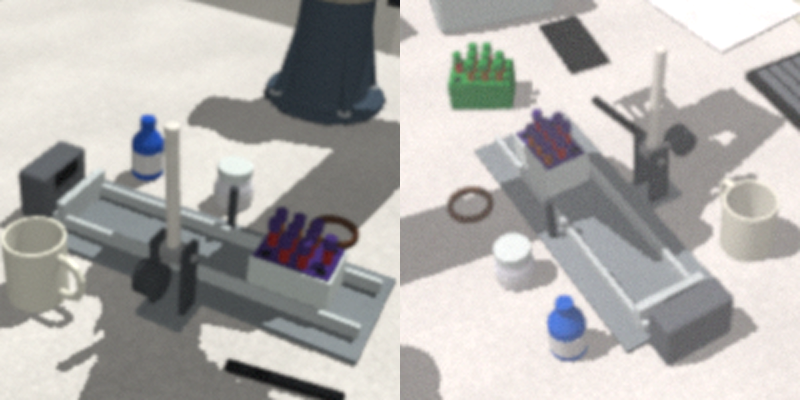

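The barrier stays raised on its own, and the rack is untouched. Now I'll descend behind the rack.

Request:
{"op": "servo_tool", "data": {
  "moves": "0 0 0.035 0 0; 0 0 0.07 0 0; 0 0 0.105 0 0; 0 0 0.14 0 0; 0 0 0.175 0 0; 0 0 0.21 0 0; 0 0 0.24 0 0; 0 0 0.26 0 0; 0 0 0.273 0 0; 0 0 0.273 0 0"
}}

```text
time: 7.82
position: [0.4899, 0.284, 0.0426]
tool_rot: [-0.051, 0.999, -0.001, -0.003]
ft_force: [-1.2, -0.0, -0.4]
grip_width: 0.0006
grip_force: 0.0
```

Request:
{"op": "servo_tool", "data": {
  "moves": "0 -0.005 0 0 0; 0 -0.01 0 0 0; 0 -0.015 0 0 0; 0 -0.02 0 0 0; 0 -0.025 0 0 0; 0 -0.03 0 0 0; 0 -0.036 0 0 0; 0 -0.042 0 0 0; 0 -0.048 0 0 0; 0 -0.054 0 0 0"
}}

```text
time: 8.65
position: [0.4984, 0.2316, 0.0464]
tool_rot: [-0.051, 0.999, 0.001, 0.001]
ft_force: [-0.4, 4.9, 5.0]
grip_width: -0.0001
grip_force: 2.8
```

```bash
python3 look.py pics/d.png
```

```text
(no output)
```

View pics/d.png

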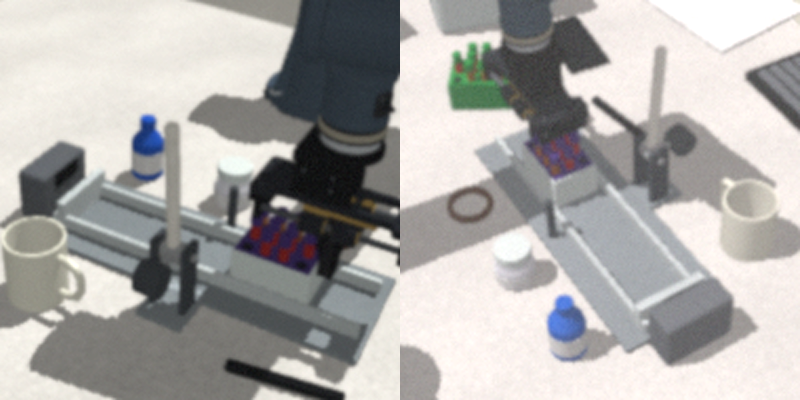

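The fingers (320,250 in the left half) are against the rack's rear face and it has slid level along the rails. I'll check the upward force before going on.

```bash
python3 -c "
from rig import get_obs;o=get_obs();print(o['ft_force'],o['moment'],o['position'],o['time'])"
```

```text
[-0.01079008  1.31180583  0.41230417] [ 0.24098294 -0.11306404 -0.00729434] [0.49817208 0.23046669 0.04596573] 8.75
```

Request:
{"op": "servo_tool", "data": {
  "moves": "0 -0.006 -0.003 0 0; 0 -0.012 -0.004 0 0; 0 -0.018 -0.004 0 0; 0 -0.024 -0.004 0 0"
}}

```text
time: 9.08
position: [0.4996, 0.2065, 0.0493]
tool_rot: [-0.052, 0.999, -0.0, -0.001]
ft_force: [0.9, 1.8, -1.9]
grip_width: 0.0007
grip_force: 1.0
```

Request:
{"op": "servo_tool", "data": {
  "moves": "0 -0.008 0 0 0; 0 -0.016 0 0 0; 0 -0.024 0 0 0; 0 -0.032 0 0 0; 0 -0.04 0 0 0; 0 -0.048 0 0 0; 0 -0.056 0 0 0; 0 -0.064 0 0 0; 0 -0.072 0 0 0; 0 -0.08 0 0 0"
}}

```text
time: 9.92
position: [0.5083, 0.1269, 0.0495]
tool_rot: [-0.051, 0.999, -0.0, -0.0]
ft_force: [0.6, 2.1, -1.0]
grip_width: 0.0006
grip_force: 1.0
```

Request:
{"op": "servo_tool", "data": {
  "moves": "0 -0.008 0 0 0; 0 -0.016 0 0 0; 0 -0.024 0 0 0; 0 -0.032 0 0 0; 0 -0.04 0 0 0; 0 -0.048 0 0 0; 0 -0.056 0 0 0; 0 -0.064 0 0 0; 0 -0.072 0 0 0; 0 -0.08 0 0 0"
}}

```text
time: 10.75
position: [0.5165, 0.0473, 0.0495]
tool_rot: [-0.051, 0.999, 0.0, -0.0]
ft_force: [-0.0, 2.7, -1.8]
grip_width: 0.0004
grip_force: 1.0
```

Request:
{"op": "servo_tool", "data": {
  "moves": "0 -0.005 0 0 0; 0 -0.01 0 0 0; 0 -0.015 0 0 0; 0 -0.02 0 0 0; 0 -0.025 0 0 0; 0 -0.03 0 0 0; 0 -0.033 0 0 0; 0 -0.035 0 0 0; 0 -0.035 0 0 0"
}}

```text
time: 11.5
position: [0.5204, 0.0126, 0.0496]
tool_rot: [-0.051, 0.999, -0.0, 0.0]
ft_force: [0.6, 0.4, 0.3]
grip_width: 0.0005
grip_force: 0.0
```

Request:
{"op": "servo_tool", "data": {
  "moves": "0 -0.002 0 0 0; 0 -0.004 0 0 0; 0 -0.006 0 0 0; 0 -0.008 0 0 0; 0 -0.008 0 0 0"
}}

```text
time: 11.92
position: [0.5209, 0.0051, 0.0497]
tool_rot: [-0.051, 0.999, -0.0, 0.0]
ft_force: [-0.9, 2.3, 1.3]
grip_width: 0.0005
grip_force: 1.0
```

```bash
python3 look.py pics/e.png
```

```text
(no output)
```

View pics/e.png

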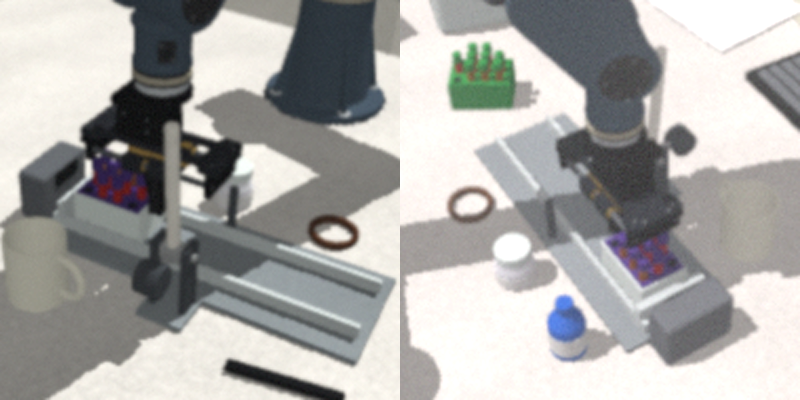

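The rack has nearly reached the stop (side half: rack front edge about 690,280, against the stop's top edge). The barrier is still upright. I'll inch forward until the force rises.

Request:
{"op": "servo_tool", "data": {
  "moves": "0 -0.001 0 0 0; 0 -0.002 0 0 0; 0 -0.003 0 0 0; 0 -0.003 0 0 0"
}}

```text
time: 12.35
position: [0.5212, 0.0023, 0.0496]
tool_rot: [-0.051, 0.999, 0.0, -0.0]
ft_force: [-0.5, 3.7, 2.3]
grip_width: 0.0004
grip_force: 1.8
```

Request:
{"op": "servo_tool", "data": {
  "moves": "0 -0.001 0 0 0; 0 -0.002 0 0 0; 0 -0.003 0 0 0; 0 -0.003 0 0 0"
}}

```text
time: 12.68
position: [0.5213, 0.0008, 0.0496]
tool_rot: [-0.051, 0.999, 0.001, -0.0]
ft_force: [-0.3, 9.9, 3.5]
grip_width: 0.0007
grip_force: 5.0
```

Request:
{"op": "servo_tool", "data": {
  "moves": "0 -0.001 0 0 0; 0 -0.002 0 0 0; 0 -0.002 0 0 0"
}}

```text
time: 12.93
position: [0.5213, 0.0008, 0.0497]
tool_rot: [-0.05, 0.999, 0.003, -0.0]
ft_force: [2.7, 16.8, 4.0]
grip_width: 0.0007
grip_force: 8.6
```

The position has stopped changing while the force keeps rising, so the rack is against the stop. I'll back off along the track, then rise.

Request:
{"op": "servo_tool", "data": {
  "moves": "0 0.004 0 0 0; 0 0.014 0 0 0; 0 0.03 0 0 0; 0 0.06 0 0 0; 0 0.09 0 0 0; 0 0.12 0 0 0; 0 0.15 0 0 0; 0 0.18 0 0 0; 0 0.2 0 0 0; 0 0.2 0 0 0"
}}

```text
time: 13.77
position: [0.5009, 0.1994, 0.0495]
tool_rot: [-0.054, 0.999, -0.0, 0.001]
ft_force: [0.1, -0.2, -0.1]
grip_width: 0.0004
grip_force: 0.0
```

Request:
{"op": "servo_tool", "data": {
  "moves": "0 0 -0.03 0 0; 0 0 -0.06 0 0; 0 0 -0.09 0 0; 0 0 -0.12 0 0; 0 0 -0.15 0 0; 0 0 -0.18 0 0; 0 0.02 -0.21 0 0; 0 0.04 -0.23 0 0; 0 0.04 -0.23 0 0; 0 0.04 -0.23 0 0"
}}

```text
time: 14.6
position: [0.4979, 0.2356, 0.2806]
tool_rot: [-0.052, 0.999, -0.0, 0.002]
ft_force: [1.1, -1.3, -0.1]
grip_width: 0.0008
grip_force: 0.0
```

```bash
python3 look.py pics/f.png
```

```text
(no output)
```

View pics/f.png

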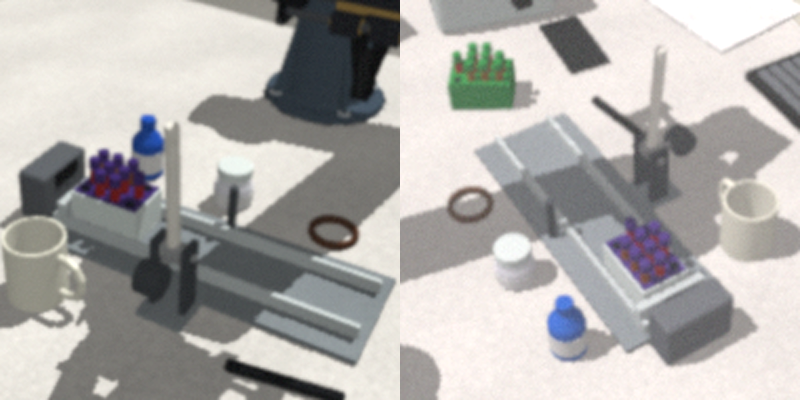

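The rack stands flat against the stop (side half, 650,265), the barrier is upright, the other things have not moved and the robot is clear.

```bash
python3 -c "
from rig import job;print(job.hand_in())"
```

```text
the job is handed in; nothing more can be done
None
```

The job is handed in: the barrier arm stays raised by itself, the rack stands against the end stop, the other things look unmoved in the last picture, and the robot is clear of everything.

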